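# Draw the red-banded property carton from the tight row and weigh it

### The job

Press the zero key of the empty scale. Then tip the red-banded carton forward out of the tight row by its top back edge so that it leans out of the row with its foot still on the rack floor, take hold of it by its front end, draw it out and set it down, without dropping it, upright in the middle of the scale's platter. Leave the other four cartons standing in the rack and the other things on the counter where they are.

Things in the scene. Friction and masses are not known exactly. Their poses are not given: they have to be found in the camera images.
- carton_red_mid (a point): the carton to weigh: brown cardboard, RED band below its top and over its top; 100 deep (own x) x 45 thick (y) x 180 mm tall (z), 0.2 to 0.33 kg. Site: its centre, 90 mm up. Front end (-x, white label) faces the robot. It is third, fourth or last (leftmost) of the row of five. Tipped forward on its lower front edge by 0.3 to 0.45 rad it stays leaning; it overbalances at 0.5. Grip its broad faces with 15 to 30 N.
- rack_floor (a point): fixed grey rack of the row. Site: on its floor (10 mm above the counter), under the middle of the row; x from the cartons' front to their back ends, y along the row to its left, z up. No front lip. Behind the cartons only a rail 34 mm high, else free. Cartons touch, tops and ends level. Fixed end plate on the right (-y), 125 mm tall; both end plates are 96 mm deep and stand out nowhere.
- rack_end_mid (a point): centre of the rack's sliding end plate (4 x 116 mm, top 116 mm above the counter) at the left (+y) end of the row. A spring presses it on the row with about 5 N, which holds a tipped carton; it may slowly close the row up, by up to 45 mm, when a carton is drawn. Its plungers and bracket reach 75 mm further left, 105 mm tall.
- platter (a point): the round white platter of the bench scale, diameter 170 mm; the point is the centre of its flat top, 50 mm above the counter. The scale is a fixed white slab, top 32 mm above the counter, 180 mm wide; its x axis points from the control end (towards the robot) to the platter.
- zero_key_top (a point): centre of the top of the scale's zero key, a raised round blue key, diameter 26 mm, standing 10 mm proud of the slab at the control end of the scale, 127 mm before (-x) and 52 mm to the left (+y) of the platter's centre in the scale's axes; pressed straight down.
- zero_key (a joint): travel of the zero key: 0 released, 0.005 m fully down; a spring, 3.75 N at full travel, brings it back.
- carton_blue_mid (a point): cardboard carton like the red-banded one, same size and weight, BLUE band; point at its centre. One of the row: its place in the row changes, and it slides up to about 50 mm along the row when the row closes up.
- carton_green_mid (a point): cardboard carton like the red-banded one, same size and weight, GREEN band; point at its centre. One of the row: its place in the row changes, and it slides up to about 50 mm along the row when the row closes up.
- carton_yellow_mid (a point): cardboard carton like the red-banded one, same size and weight, YELLOW band; point at its centre. One of the row: its place in the row changes, and it slides up to about 50 mm along the row when the row closes up.
- carton_white_mid (a point): cardboard carton like the red-banded one, same size and weight, WHITE band; point at its centre. One of the row: its place in the row changes, and it slides up to about 50 mm along the row when the row closes up.
- spray_bottle: bystander: white bottle with a green cap, 170 mm tall, diameter 60; origin at the centre of its underside
- stapler: bystander: black stapler, 145 x 36 x 50 mm; origin at the centre of its underside
- torch: bystander: metal torch lying down, 165 mm long, diameter 42 at its head; origin on the counter under its middle
- stamp: bystander: rubber stamp with a wooden knob, 60 x 34 x 90 mm; origin at the centre of its underside
- mug: bystander: blue mug, 80 mm across, 92 mm tall; origin at the centre of its underside
Things that resemble listed ones, but are neither listed nor needed, are in the scene too. What is shaped like the part that bears carton_red_mid but black or purple is not meant.

How it is judged:
By the outcome, as a careful person would: the job done as asked, in the order asked, and still so for the second after the job is handed in, with the robot touching nothing.
It also fails if it takes over 72 s, if anything falls off the work surface, if the arm or the gripper's body presses on something with over 40 N, if the wrist force passes 120 N, or if a joint passes its speed limit or range.

### The arm

A 7-joint arm with a two-finger parallel gripper is mounted at the origin on the work surface. World frame = base frame: x ahead of the robot, y to its left, z up, the work surface at z = 0. Lengths are in m, angles in rad, forces in N, time in s.
With the tool pointing down it reaches from about 0.425 to 0.925 m from the base axis. Payload 6.8 kg.
Tool frame: the origin (TCP) lies at the very end of the fingers, on their centre line; the grasp point (between the pads) lies 19 mm behind it (hold_point_z is the distance from the TCP to the grasp point, in m); z points along the fingers, y is the direction in which the jaws open and shut (so a half turn about z gives the same grasp; the last joint's range is limited). The gripper opens to 85 mm and grips with 20 to 120 N. Pads are 22 mm wide; open, the fingers measure 114 mm over their backs; the gripper's body (76 mm by 85 mm) begins 54 mm behind the grasp point. The pads swing forward as they close: fully open they stand 13 mm farther back than shut.
Start: joints at [1.094, 0.477, 0.022, 1.555, -0.011, 1.109, -0.083], TCP at [0.243, -0.63, 0.231] pointing down, gripper open.
Joint ranges: [-2.96, 2.96], [-0.34, 2.1], [-1.41, 1.46], [0.24, 2.44], [-1.37, 4.51], [0.17, 1.92], [-2.96, 2.96]. Speed limits (rad/s): [2.39, 2.39, 3.14, 3.14, 3.14, 3.14, 3.14].

### API

Orientations are given as a unit quaternion [w, x, y, z].
In Python, from station import get_obs, read_camera, calibration, hand_in, regions_of, hold_point_z gives the robot as it stands.
- The arm moves only by the tool send_rows, never from a script. Its argument "motion" is text: rows parted by semicolons, each of 7 numbers parted by spaces: the shift along the world's x, y, z in cm, then the turn, a rotation vector about the world's x, y, z in degrees, then the closure, from 0 (fully open) to 1 (shut). In form: dx dy dz rx ry rz fingers; .... A call has 1 to 20 rows; each row shifts and turns the pose as measured when the row begins; what a row does not reach is not made up. A row lasts 1/12 s, in which the tool goes at most 41.7 mm and 7.16 degrees, less where a joint would pass 70% of its speed; a pose out of reach is approached as far as the arm can. A call is refused whole if a number of a shift passes 4.17 or a number of a turn 7.16, either way. A call with a gripper value outside its range is refused whole. The fingers move at their own pace and stop on an object; "newtons" is the grip in N (left out, the last holds). Time passes only in rows, so rows that do not move let the fingers close. It gives the time, the measured TCP pose, the force and the opening at its end, in the units of the state.
- get_obs(): the state, without advancing time (a new reading comes with each control period).
- read_camera(name): name is "side" or "top" or "wrist"; returns the picture (400x640x3 uint8, red, green, blue); there is no depth.
- calibration(name): a dict with "mtx" (3x3 intrinsics, pixels), "R" (3x3) and "t" (3): a world point X has camera coordinates R X + t; the wrist camera has in their place "hand_eye" (4x4, takes a point from camera to tool coordinates, whose origin is the TCP and whose axes are the flange's). Camera axes: x right, y down, z forward; pixel columns grow to the right and rows downward; lengths in m; the calibration is good to about 2 mm. A picture is of the moment at which its call begins: read the wrist's pose just before it. calibration takes no time and is no camera call.
- hand_in(): hands the job in, once; it reports no verdict.
Trained networks look in the newest picture that a camera, given by its name, has taken for a name from the list of things; names that differ only in an ending like _2 or _b are one class to them, and where a whole thing is asked for, a point or a joint stands for the part that bears it (a point fixed in the world has none). Each returns a list of dicts, best first, with "conf" (0 to 1); they miss things now and then, are a little off and sometimes report something else, mostly with a low value. They report only what shows in the picture. A call takes as long as a camera call. They do not tell look-alikes from the thing itself.
- regions_of(thing, camera): "region" (400x640 bool, what is visible of it) and "point" ([column, row] in pixels, amid what is visible of it).
The state is a dict: "t": time; "q": joint angles; "joint_vel": joint speeds; "joint_torque": joint torques, N m; "eef_pos": TCP position; "tool_rot": TCP orientation; "contact_force": force on the tool from outside, world axes, zero at the start; "torque": the same for the moment, N m; "gripper_width": opening from 0.0 (shut) to 1.0 (fully open).
Only numpy, scipy, OpenCV 4.12 (cv2) and the standard library are available. Lean on these libraries where they do the work, as an engineer would, in place of code of your own. Each camera call takes 0.05 s, during which the arm holds its last target.

## Working session

There is one attempt and no reset: what is moved stays moved. The work goes in short steps, Python scripts to look and compute and a tool call to move; the robot and the scene stay as the last step left them, time stands still between calls to the robot, and variables do not carry over. Pictures are saved under pics/ and viewed, and the job is handed in when it is done.

Besides the shell and the picture viewer there is one more tool, called by a JSON object that holds its "method" and its "body". send_rows: Moves the arm, as the interface text tells. Its arguments: {"type":"object","properties":{"motion":{"type":"string"},"newtons":{"type":"number"}},"required":["motion"]}

```bash
ls; mkdir -p pics
cat > shot.py <<'E'
import cv2,sys
from station import *
for c in sys.argv[2:]:
    cv2.imwrite(f'pics/{sys.argv[1]}_{c}.png',read_camera(c)[:,:,::-1])
E
python3 shot.py a top side wrist; python3 -c "
from station import *
print(get_obs(),hold_point_z)
for c in ['top','side','wrist']: print(calibration(c))"
```

```text
pics
{'t': 0.15, 'q': array([ 1.09388491,  0.47758885,  0.02234398,  1.55618339, -0.0114994 ,
        1.10930835, -0.08310527]), 'joint_vel': array([-0.00073885, -0.0026557 , -0.0008499 , -0.00408352, -0.00152291,
        0.0006967 ,  0.00141557]), 'joint_torque': array([ 3.43171989e-03, -5.96919894e+01,  1.61048267e+00, -2.81490523e+01,
        1.26778669e-02,  6.56765944e-03, -4.92158676e-06]), 'eef_pos': array([ 0.2431809 , -0.62920121,  0.23058064]), 'tool_rot': array([-6.58317250e-04,  9.83043738e-01,  1.83369973e-01, -1.70094640e-04]), 'contact_force': array([ 0.07224884,  0.59933362, -0.44327914]), 'torque': array([ 0.03776757, -0.03286729,  0.00082737]), 'gripper_width': 1.0050896712532391} 0.0187
{'mtx': array([[441.49896949,   0.        , 316.97817081],
       [  0.        , 441.49896949, 202.86602658],
       [  0.        ,   0.        ,   1.        ]]), 'R': array([[ 0.01016742, -0.9999026 , -0.00956078],
       [-0.99893214, -0.00972569, -0.04516636],
       [ 0.04506898,  0.0100098 , -0.99893373]]), 't': array([-0.04583076,  0.58973344,  1.47958709])}
{'mtx': array([[36
[... 165 characters left out ...]
0324, -0.07269001,  0.01737422],
       [-0.03557934, -0.66615715, -0.74496226],
       [ 0.06572528,  0.74226061, -0.66688033]]), 't': array([-0.58921206,  0.07096721,  1.37110375])}
{'mtx': array([[308.38820323,   0.        , 318.5390695 ],
       [  0.        , 308.38820323, 201.13007162],
       [  0.        ,   0.        ,   1.        ]]), 'hand_eye': array([[ 7.42614509e-04, -9.55113147e-01, -2.96240316e-01,
         7.59163769e-02],
       [ 9.99999653e-01,  5.97065559e-04,  5.81788082e-04,
         1.15288067e-03],
       [-3.78798556e-04, -2.96240645e-01,  9.55113259e-01,
        -1.42725583e-01],
       [ 0.00000000e+00,  0.00000000e+00,  0.00000000e+00,
         1.00000000e+00]])}
```

View pics/a_top.png

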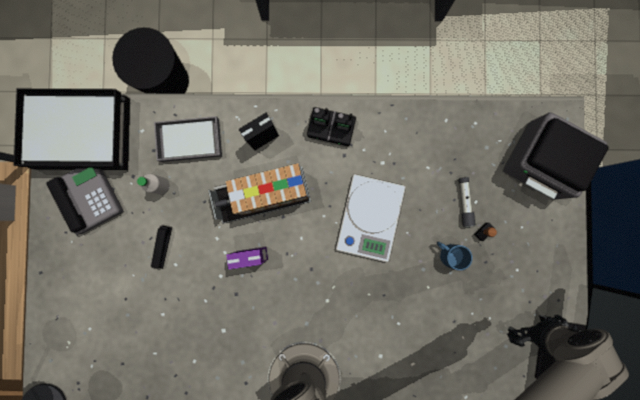

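View pics/a_side.png

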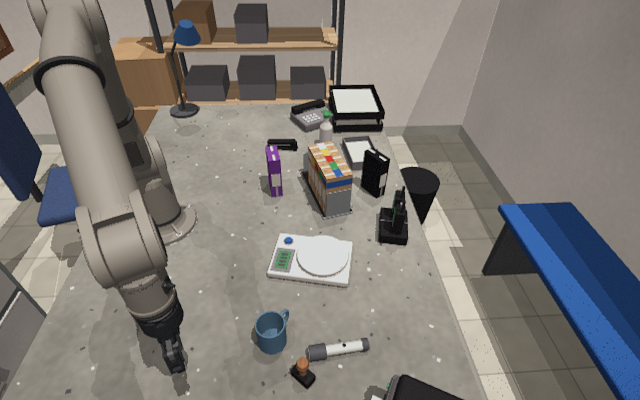

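View pics/a_wrist.png

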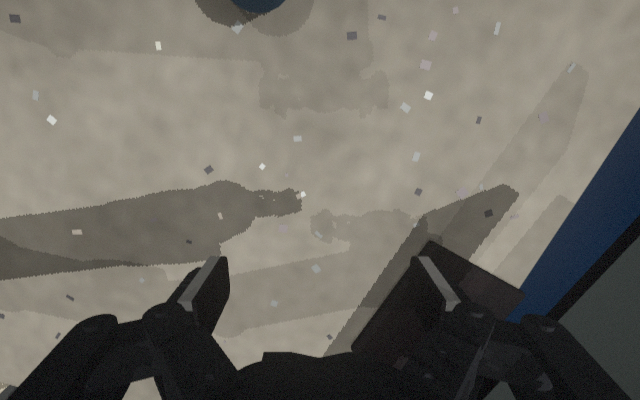

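The row shows blue, green, red, yellow and white from right to left. Red is at top-view (265,188), with a purple look-alike at (246,259) and a black one at (258,131). I'll check with a close crop and measurements.

```bash
cat > geo.py <<'E'
import numpy as np, cv2
from station import *
def ray(c,px):
    k=calibration(c); K,R,t=k['mtx'],k['R'],k['t']
    o=-R.T@t; d=R.T@np.linalg.inv(K)@np.array([px[0],px[1],1.]); return o,d
def onz(c,px,z):
    o,d=ray(c,px); return o+d*(z-o[2])/d[2]
def proj(c,X):
    k=calibration(c); p=(k['R']@np.atleast_2d(X).T).T+k['t']; p=p@k['mtx'].T; return p[:,:2]/p[:,2:]
def tri(a,b,pa,pb):
    o1,d1=ray(a,pa);o2,d2=ray(b,pb)
    s=np.linalg.lstsq(np.c_[d1,-d2],o2-o1,rcond=None)[0]
    return (o1+d1*s[0]+o2+d2*s[1])/2, np.linalg.norm(o1+d1*s[0]-o2-d2*s[1])
E
cat > m1.py <<'E'
from geo import *
im=cv2.imread('pics/a_top.png')
c=cv2.resize(im[150:280,200:420],None,fx=3.6,fy=3.6,interpolation=cv2.INTER_CUBIC); cv2.imwrite('pics/crop_top.png',c)
im=cv2.imread('pics/a_side.png')
c=cv2.resize(im[125:295,250:370],None,fx=3.5,fy=3.5,interpolation=cv2.INTER_CUBIC); cv2.imwrite('pics/crop_side.png',c)
read_camera('top');read_camera('side')
for th in ['carton_red_mid','platter','zero_key_top','zero_key','rack_end_mid']:
  for cam in ['top','side']:
    try:
      for r in regions_of(th,cam)[:5]: print(th,cam,round(r['conf'],2),r['point'],int(r['region'].sum()),cv2.boundingRect(r['region'].astype(np.uint8)))
    except Exception as e: print(th,cam,e)
E
python3 m1.py
```

```text
carton_red_mid top 0.95 [265.6, 191.1] 582 (254, 170, 26, 38)
carton_red_mid top 0.7 [152.6, 186.3] 539 (136, 173, 34, 21)
carton_red_mid top 0.69 [246.4, 260.4] 684 (226, 247, 42, 22)
carton_red_mid top 0.66 [261.0, 131.7] 922 (238, 112, 40, 38)
carton_red_mid side 0.89 [372.4, 172.6] 1097 (360, 148, 30, 51)
carton_red_mid side 0.8 [322.6, 158.3] 254 (315, 155, 28, 27)
carton_red_mid side 0.68 [272.8, 170.7] 631 (265, 146, 18, 52)
carton_red_mid side 0.3 [329.5, 134.1] 257 (319, 114, 13, 29)
platter top 0.81 [371.0, 215.0] 4201 (336, 174, 69, 87)
platter side 0.82 [309.1, 259.8] 3639 (267, 233, 86, 54)
zero_key_top top 0.38 [349.6, 239.0] 36 (346, 237, 7, 7)
zero_key top 0.39 [352.8, 242.0] 39 (346, 237, 7, 7)
```

View pics/crop_top.png

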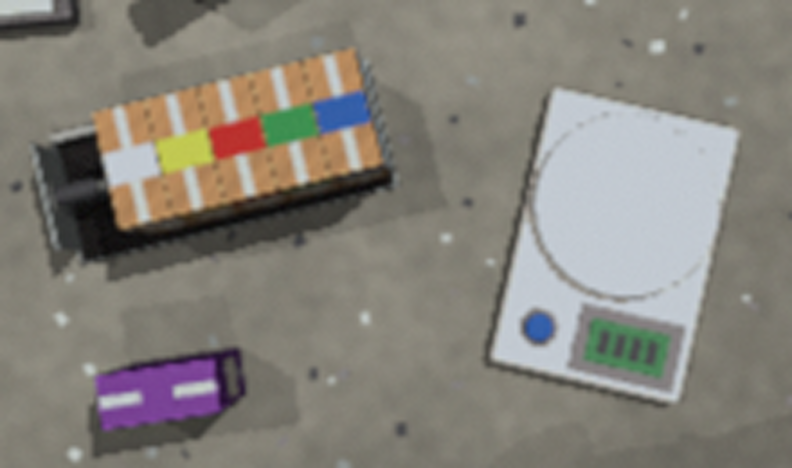

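View pics/crop_side.png

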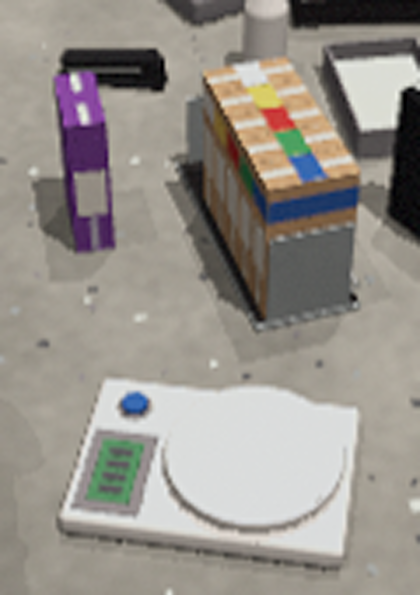

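Crop: red is third of the row, directly between yellow (left) and green (right). The purple carton stands alone in front of the row. Now the poses.

```bash
cat > m2.py <<'E'
from geo import *
f=lambda p:(np.array(p)+.5)/3.6-.5+np.array([200,150])
z=0.19
BL,FL,FR,BR=[onz('top',f(p),z) for p in [(93,113),(116,229),(384,168),(357,48)]]
print('corners',BL,FL,FR,BR)
print('len',np.linalg.norm(BL-BR),np.linalg.norm(FL-FR),'depth',np.linalg.norm(BL-FL),np.linalg.norm(BR-FR))
# fit rectangle 100 x 225
c=(BL+FL+FR+BR)/4
ey=((BL-BR)+(FL-FR)); yaw=np.arctan2(-ey[0],ey[1]); print('centre',c,'yaw',np.degrees(yaw))
ex=((BL-FL)+(BR-FR)); print('yaw x',np.degrees(np.arctan2(ex[1],ex[0])))
# red patch colour
im=read_camera('top'); h=cv2.cvtColor(im,cv2.COLOR_RGB2HSV)
def cen(m):
    n,l,s,ce=cv2.connectedComponentsWithStats(m.astype(np.uint8)); 
    return [(ce[i],s[i]) for i in range(1,n) if s[i][4]>15]
r=(im[:,:,0]>140)&(im[:,:,1]<80)&(im[:,:,2]<80)
for ce,s in cen(r): print('red',ce,s,onz('top',ce,z))
b=(im[:,:,2]>120)&(im[:,:,0]<80)
for ce,s in cen(b):
  if 200<ce[0]<400: print('blue',ce,s,onz('top',ce,.042), onz('top',ce,z))
# scale corners
S=[onz('top',f(p),.032) for p in [(553,88),(738,130),(680,404),(490,360)]]
for s in S: print('scale',s)
ux=(S[0]+S[1]-S[2]-S[3]);print('scale yaw',np.degrees(np.arctan2(ux[1],ux[0])), [np.linalg.norm(S[i]-S[(i+1)%4]) for i in range(4)])
uy=(S[0]+S[3]-S[1]-S[2]);print('yaw y',np.degrees(np.arctan2(-uy[0],uy[1])))
print('platter guess',onz('top',f((627,205)),.05))
E
python3 m2.py
```

```text
corners [0.6449277 0.2327642 0.19     ] [0.54871087 0.21178864 0.19      ] [ 0.60145548 -0.00970123  0.19      ] [0.70117893 0.01387895 0.19      ]
len 0.22599768687400015 0.22768344839439972 depth 0.09847665974577294 0.1024733687567785
centre [0.62406825 0.11218264 0.19      ] yaw 13.901719779104013
yaw x 12.810902224079085
red [265.4173913  187.96521739] [258 183  16  11 115] [0.62524291 0.11277256 0.19      ]
blue [294.60909091 180.7       ] [287 176  16  10 110] [0.66189753 0.03486935 0.042     ] [0.64782724 0.02578307 0.19      ]
blue [349.02325581 240.58139535] [346 237   7   8  43] [ 0.4652895  -0.14727779  0.042     ] [ 0.47111925 -0.13792771  0.19      ]
scale [ 0.68687102 -0.1605108   0.032     ]
scale [ 0.64933888 -0.33214626  0.032     ]
scale [ 0.39597721 -0.27917955  0.032     ]
scale [ 0.43443773 -0.10406847  0.032     ]
scale yaw -12.205659781034521 [np.float64(0.1756911824903722), np.float64(0.2588389631809903), np.float64(0.1792849766004345), np.float64(0.25866639145222453)]
yaw y -12.361455009895897
platter guess [ 0.57806791 -0.2275294   0.05      ]
```

{"method": "send_rows", "body": {"motion": "0.8 1.7 0 0 0 -0.5 1;1.6 3.4 0 0 0 -0.6 1;1.6 3.4 0 0 0 -0.6 1;1.6 3.4 0 0 0 -0.6 1;1.6 3.4 0 0 0 -0.6 1;1.6 3.4 0 0 0 -0.6 1;1.6 3.4 0 0 0 -0.6 1;1.6 3.4 0 0 0 -0.6 1;1.6 3.4 0 0 0 -0.6 1;1.6 3.4 0 0 0 -0.6 1;1.6 3.4 0 0 0 -0.6 1;1.6 3.4 0 0 0 -0.6 1;1.6 3.4 0 0 0 -0.6 1;1.6 3.4 -1 0 0 -0.6 1;0.8 1.7 -2 0 0 0 1;0 0 -2 0 0 0 1;0 0 0 0 0 0 1", "newtons": 28}}

```text
t: 2.22
eef_pos: [0.4713, -0.1308, 0.1851]
tool_rot: [0.005, 0.994, 0.106, 0.005]
contact_force: [-0.5, 0.4, -0.1]
gripper_width: -0.002
```

```bash
cat > st.py <<'E'
from geo import *
from scipy.spatial.transform import Rotation as Ro
o=get_obs(); q=o['tool_rot']; M=Ro.from_quat([q[1],q[2],q[3],q[0]]).as_matrix()
print('t',o['t'],'p',o['eef_pos'].round(4),'F',o['contact_force'].round(2),'w',round(o['gripper_width'],3),'q',o['q'].round(2))
print('x',M[:,0].round(3),'yaw',np.degrees(np.arctan2(M[1,0],M[0,0])).round(2),'z',M[:,2].round(3))
E
python3 st.py; python3 shot.py b wrist top side
```

```text
t 2.2167 p [ 0.4713 -0.1308  0.1851] F [-0.47  0.39 -0.12] w -0.002 q [ 0.36  0.24 -0.26  2.03  0.09  0.87 -1.3 ]
x [0.978 0.211 0.008] yaw 12.16 z [ 0.01  -0.008 -1.   ]
```

View pics/b_wrist.png

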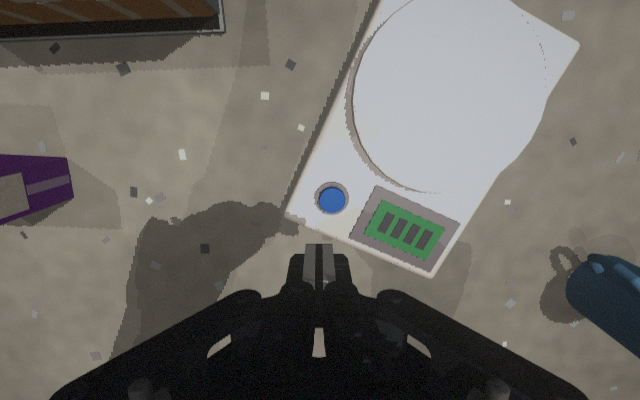

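Wrist view: blue key at (331,200), closed tips at (318,262), platter above right. I'll refine the positions from this view.

```bash
cat >> geo.py <<'E'
from scipy.spatial.transform import Rotation as Ro
def wpose():
    o=get_obs(); q=o['tool_rot']; T=np.eye(4); T[:3,:3]=Ro.from_quat([q[1],q[2],q[3],q[0]]).as_matrix(); T[:3,3]=o['eef_pos']; return T
def wonz(px,z,T=None):
    k=calibration('wrist'); C=(wpose() if T is None else T)@k['hand_eye']
    d=C[:3,:3]@np.linalg.inv(k['mtx'])@np.array([px[0],px[1],1.]); o=C[:3,3]
    return o+d*(z-o[2])/d[2]
E
python3 - <<'E'
from geo import *
T=wpose(); im=read_camera('wrist')
b=(im[:,:,2]>130)&(im[:,:,0]<70); n,l,s,c=cv2.connectedComponentsWithStats(b[:260].astype(np.uint8))
for i in range(1,n):
    if s[i][4]>100: print(c[i],s[i],wonz(c[i],.042,T))
for p in [(578,45),(432,277),(288,211)]: print(wonz(p,.032,T))
for p in [(70,160),(74,198),(0,155)]: print('purple',wonz(p,.18,T))
E
```

```text
[328.4        200.64086022] [316 189  26  24 465] [ 0.46459079 -0.1481672   0.042     ]
[ 0.6484118  -0.33593786  0.032     ]
[ 0.39949689 -0.27989901  0.032     ]
[ 0.44259105 -0.11112707  0.032     ]
purple [ 0.4974864  -0.00501221  0.18      ]
purple [ 0.47807458 -0.00670488  0.18      ]
purple [0.49306736 0.0279034  0.18      ]
```

{"method": "send_rows", "body": {"motion": "-0.63 -1.7 -1.5 0.46 0.57 0;0 0 -3 0 0 0;0 0 -3 0 0 0;0 0 -3 0 0 0;0 0 -2 0 0 0;0 0 0 0 0 0;0 0 0 0 0 0"}}

```text
validation failed for argument at $.mo...
```

Rows need all 7 numbers.

{"method": "send_rows", "body": {"motion": "-0.63 -1.7 -1.5 0.46 0.57 0 1;0 0 -3 0 0 0 1;0 0 -3 0 0 0 1;0 0 -3 0 0 0 1;0 0 -2 0 0 0 1;0 0 0 0 0 0 1;0 0 0 0 0 0 1"}}

```text
t: 3.0
eef_pos: [0.4717, -0.1633, 0.07]
tool_rot: [0.007, 0.995, 0.095, 0.012]
contact_force: [0.8, -0.3, 0.9]
gripper_width: -0.0
```

```bash
python3 st.py
```

```text
t 3.0 p [ 0.4717 -0.1633  0.07  ] F [ 0.79 -0.34  0.86] w -0.0 q [ 0.37  0.42 -0.2   2.11  0.16  0.6  -1.32]
x [0.982 0.189 0.022] yaw 10.92 z [ 0.024 -0.012 -1.   ]
```

{"method": "send_rows", "body": {"motion": "-0.35 0.8 0 0.3 0.6 0.5 1;-0.3 0.7 0 0.3 0.6 0.5 1;0 0 0 0 0 0 1;0 0 0 0 0 0 1"}}

```text
t: 3.33
eef_pos: [0.4675, -0.1491, 0.0754]
tool_rot: [0.002, 0.995, 0.103, 0.004]
contact_force: [-0.5, 0.4, 0.2]
gripper_width: 0.003
```

```bash
python3 st.py
```

```text
t 3.3333 p [ 0.4675 -0.1491  0.0754] F [-0.46  0.39  0.16] w 0.003 q [ 0.36  0.41 -0.22  2.11  0.15  0.63 -1.32]
x [0.979 0.205 0.008] yaw 11.84 z [ 0.009 -0.003 -1.   ]
```

{"method": "send_rows", "body": {"motion": "-0.25 0.1 -0.8 0.1 0.4 0 1;0 0 -0.8 0 0 0 1;0 0 -0.8 0 0 0 1;0 0 -0.4 0 0 0 1;0 0 0 0 0 0 1;0 0 0 0 0 0 1"}}

```text
t: 3.83
eef_pos: [0.4659, -0.1478, 0.046]
tool_rot: [0.001, 0.995, 0.104, 0.002]
contact_force: [-0.3, -0.1, 0.5]
gripper_width: -0.002
```

```bash
python3 st.py
```

```text
t 3.8333 p [ 0.4659 -0.1478  0.046 ] F [-0.28 -0.12  0.52] w -0.002 q [ 0.35  0.46 -0.21  2.13  0.17  0.57 -1.34]
x [0.979 0.206 0.004] yaw 11.89 z [ 0.004 -0.001 -1.   ]
```

{"method": "send_rows", "body": {"motion": "0 0 -0.4 0 0 0 1;0 0 -0.3 0 0 0 1;0 0 -0.25 0 0 0 1;0 0 -0.2 0 0 0 1;0 0 -0.15 0 0 0 1"}}

```text
t: 4.25
eef_pos: [0.4662, -0.148, 0.0369]
tool_rot: [0.002, 0.995, 0.103, 0.001]
contact_force: [-6.9, 2.0, 20.5]
gripper_width: 0.002
```

{"method": "send_rows", "body": {"motion": "0 0 0 0 0 0 1;0 0 0 0 0 0 1"}}

```text
t: 4.42
eef_pos: [0.4662, -0.1479, 0.0383]
tool_rot: [0.002, 0.995, 0.103, 0.001]
contact_force: [-1.8, -0.3, 2.6]
gripper_width: -0.001
```

```bash
python3 st.py
```

```text
t 4.4167 p [ 0.4662 -0.1479  0.0383] F [-1.8  -0.29  2.59] w -0.001 q [ 0.34  0.47 -0.2   2.13  0.18  0.55 -1.35]
x [0.979 0.205 0.002] yaw 11.85 z [ 0.003 -0.004 -1.   ]
```

{"method": "send_rows", "body": {"motion": "0 0 1 0 0 0 1;0 0 3 0 0 0 1;0 0 4 0 0 0 1;0 0 4 0 0 0 1;0 0 4 0 0 0 1;0 0 4 0 0 0 1;1 1.2 3 0 0 0 1;2 2.5 0 0 0 0.3 1;2.4 2.9 0 0 0 0.3 1;2.4 2.9 0 0 0 0.3 1;2.4 2.9 0 0 0 0.3 1;2.4 2.9 0 0 0 0.3 1;2.4 2.9 0 0 0 0.3 1;2.4 2.9 0 0 0 0 1;2.4 2.9 0 0 0 0 1;1.5 1.8 0 0 0 0 1;0 0 0 0 0 0 1;0 0 0 0 0 0 1"}}

```text
t: 5.92
eef_pos: [0.6804, 0.1222, 0.2893]
tool_rot: [0.001, 0.993, 0.115, 0.005]
contact_force: [0.0, -0.5, -1.1]
gripper_width: -0.0
```

```bash
python3 st.py;python3 shot.py c wrist side top
```

```text
t 5.9167 p [0.6804 0.1222 0.2893] F [ 0.05 -0.49 -1.14] w -0.0 q [-0.03  0.48 -0.36  1.43  0.18  1.25 -1.74]
x [0.974 0.228 0.009] yaw 13.17 z [ 0.01  -0.001 -1.   ]
```

View pics/c_wrist.png

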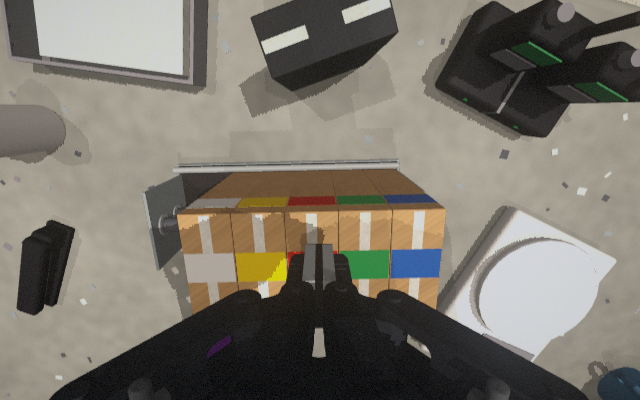

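View pics/c_side.png

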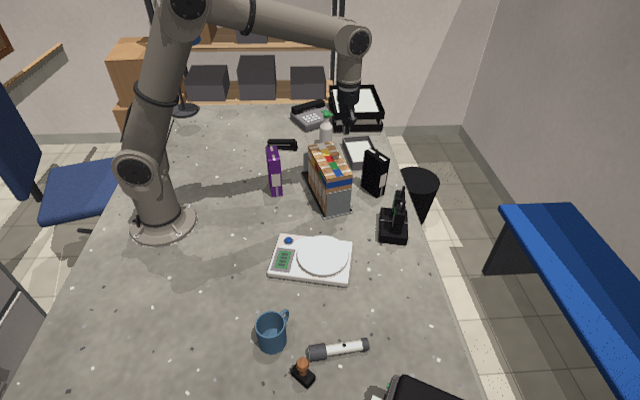

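Wrist view: the row's back top edge lies at row ~207, red's part from (286,208) to (338,208). The tool is about aligned with the row. Now the exact edge.

Run:
```python
from geo import *
T=wpose()
L=wonz((180,209.5),.19,T);R=wonz((445,206.5),.19,T);a=wonz((286,208.3),.19,T);b=wonz((338,207.7),.19,T)
print(L,R,np.linalg.norm(L-R)); d=L-R;print('row yaw',np.degrees(np.arctan2(-d[0],d[1])))
m=(a+b)/2; print(a,b,m,np.linalg.norm(a-b))
y=np.radians(13.3); ex=np.array([np.cos(y),np.sin(y),0]);ey=np.array([-ex[1],ex[0],0])
rel=T[:3,3]-m; print('tcp rel x,y mm',rel@ex*1e3,rel@ey*1e3)
print('centre', m-.05*ex)
im=cv2.imread('pics/c_wrist.png'); cv2.imwrite('pics/c_crop.png',cv2.resize(im[150:310,140:470],None,fx=2.4,fy=2.4))
```

```text
[0.64917767 0.22876533 0.19      ] [0.70099008 0.01542434 0.19      ] 0.21954248469221913
row yaw 13.650678701665404
[0.66988654 0.1434952  0.19      ] [0.68006301 0.10163468 0.19      ] [0.67497477 0.12256494 0.19      ] 0.043079731557338526
tcp rel x,y mm 4.098617276781335 -3.7398896648473987
centre [0.62631583 0.11106245 0.19      ]
```

View pics/c_crop.png

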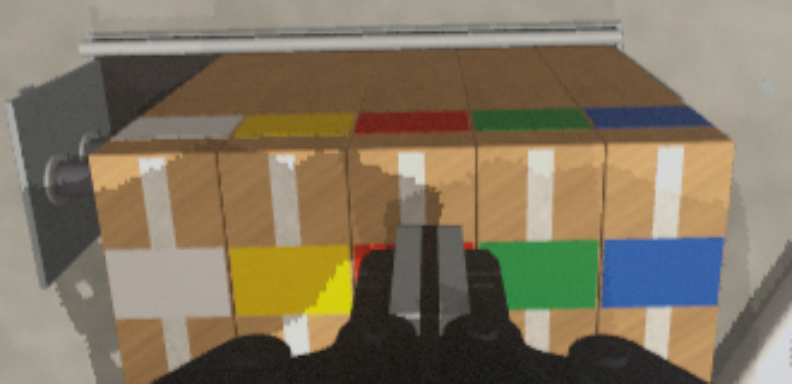

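{"method": "send_rows", "body": {"motion": "0.9 0.4 0 0 0.6 0.4 1;0.8 0.4 0 0 0 0 1;0 0 0 0 0 0 1;0 0 -1.5 0 0 0 1;0 0 -2 0 0 0 1;0 0 -1.5 0 0 0 1;0 0 0 0 0 0 1;0 0 0 0 0 0 1"}}

```text
t: 6.73
eef_pos: [0.6961, 0.1165, 0.2427]
tool_rot: [0.004, 0.994, 0.11, 0.002]
contact_force: [0.4, 0.0, 1.3]
gripper_width: 0.001
```

```bash
cat > rel.py <<'E'
from geo import *
T=wpose(); y=np.radians(13.5); ex=np.array([np.cos(y),np.sin(y),0]);ey=np.array([-ex[1],ex[0],0])
r=T[:3,3]-np.array([.6750,.1226,.19]); print('rel back edge mm',(r@ex*1e3).round(1),(r@ey*1e3).round(1),(r[2]*1e3).round(1))
E
python3 st.py; python3 rel.py; python3 shot.py d wrist
```

```text
t 6.7333 p [0.6961 0.1165 0.2427] F [0.43 0.01 1.33] w 0.001 q [-0.03  0.54 -0.35  1.44  0.2   1.19 -1.75]
x [0.976 0.219 0.003] yaw 12.64 z [ 0.005 -0.007 -1.   ]
rel back edge mm 19.1 -10.9 52.7
```

View pics/d_wrist.png

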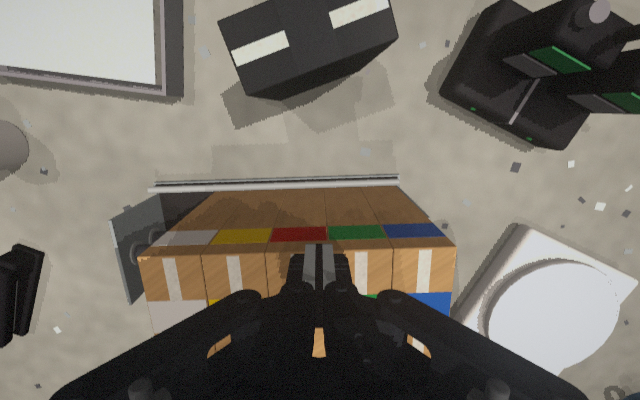

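{"method": "send_rows", "body": {"motion": "0.1 0.6 0 0.4 0.3 0.9 1;0.1 0.6 0 0 0 0 1;0 0 0 0 0 0 1;0 0 0 0 0 0 1"}}

```text
t: 7.12
eef_pos: [0.6996, 0.1293, 0.2467]
tool_rot: [-0.0, 0.993, 0.118, 0.002]
contact_force: [-0.5, -0.6, -0.2]
gripper_width: -0.004
```

```bash
python3 st.py; python3 rel.py
```

```text
t 7.1167 p [0.6996 0.1293 0.2467] F [-0.51 -0.57 -0.21] w -0.004 q [-0.04  0.55 -0.35  1.42  0.2   1.2  -1.75]
x [0.972 0.234 0.004] yaw 13.55 z [ 0.004  0.001 -1.   ]
rel back edge mm 25.4 0.8 56.7
```

{"method": "send_rows", "body": {"motion": "0 0.05 -1 0 0 0 1;0 0.1 -1.3 0 0 0 1;0 0.1 -1.3 0 0 0 1;0 0.1 -1.3 0 0 0 1;0 0.1 -1.3 0 0 0 1;0 0 -0.8 0 0 0 1;0 0 0 0 0 0 1;0 0 0 0 0 0 1"}}

```text
t: 7.78
eef_pos: [0.6977, 0.1346, 0.167]
tool_rot: [-0.0, 0.993, 0.119, 0.0]
contact_force: [-0.8, -0.1, 0.7]
gripper_width: 0.002
```

```bash
python3 st.py; python3 rel.py; python3 shot.py e wrist
```

```text
t 7.7833 p [0.6977 0.1346 0.167 ] F [-0.75 -0.1   0.71] w 0.002 q [-0.05  0.62 -0.34  1.5   0.22  1.06 -1.78]
x [0.972 0.236 0.   ] yaw 13.63 z [ 0.     0.001 -1.   ]
rel back edge mm 24.9 6.4 -23.0
```

View pics/e_wrist.png

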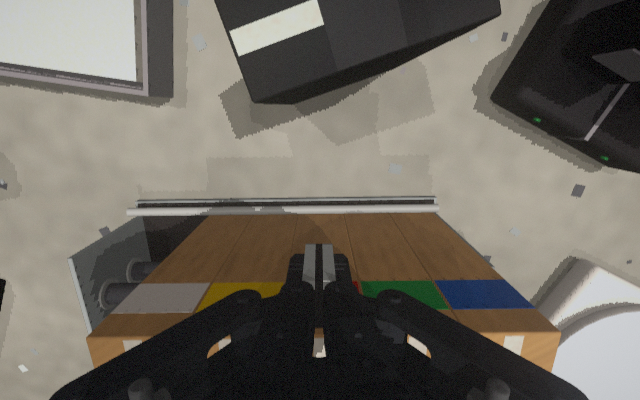

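{"method": "send_rows", "body": {"motion": "0.07 -0.3 0 0 0 0 1;-0.4 -0.1 0 0 0 0 1;-0.6 -0.14 0 0 0 0 1;-0.6 -0.14 0.1 0 0 0 1;-0.6 -0.14 0.2 0 0 0 1;-0.6 -0.14 0.2 0 0 0 1;-0.6 -0.14 0.2 0 0 0 1;0 0 0 0 0 0 1"}}

```text
t: 8.5
eef_pos: [0.6646, 0.1225, 0.18]
tool_rot: [-0.001, 0.993, 0.118, 0.006]
contact_force: [-0.4, 0.1, -0.0]
gripper_width: 0.001
```

```bash
python3 st.py; python3 rel.py; python3 shot.py f wrist side
```

```text
t 8.5 p [0.6646 0.1225 0.18  ] F [-0.35  0.09 -0.03] w 0.001 q [-0.03  0.54 -0.35  1.59  0.21  1.03 -1.78]
x [0.972 0.234 0.011] yaw 13.55 z [ 0.011  0.003 -1.   ]
rel back edge mm -10.1 2.4 -10.0
```

View pics/f_wrist.png

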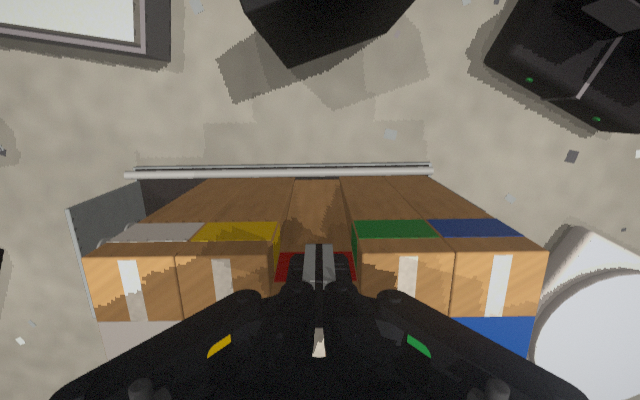

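Wrist view: only red is tipping (its top moved forward between yellow and green, seams at x≈277 and 357), while the neighbours stand still. I'll continue.

{"method": "send_rows", "body": {"motion": "-0.5 -0.12 0.1 0 0.6 0 1;-0.6 -0.14 0.1 0 0 0 1;-0.6 -0.14 0.1 0 0 0 1;-0.6 -0.14 0.1 0 0 0 1;-0.6 -0.14 0.1 0 0 0 1;-0.5 -0.12 0.1 0 0 0 1;0 0 0 0 0 0 1"}}

```text
t: 9.18
eef_pos: [0.6295, 0.1145, 0.1869]
tool_rot: [-0.002, 0.993, 0.118, 0.001]
contact_force: [1.7, 0.6, 1.6]
gripper_width: -0.001
```

```bash
python3 st.py; python3 rel.py; python3 shot.py g wrist side
```

```text
t 9.1833 p [0.6295 0.1145 0.1869] F [1.65 0.57 1.64] w -0.001 q [-0.01  0.49 -0.37  1.67  0.2   1.02 -1.77]
x [0.972 0.234 0.003] yaw 13.55 z [ 0.003  0.004 -1.   ]
rel back edge mm -46.1 2.8 -3.1
```

View pics/g_wrist.png

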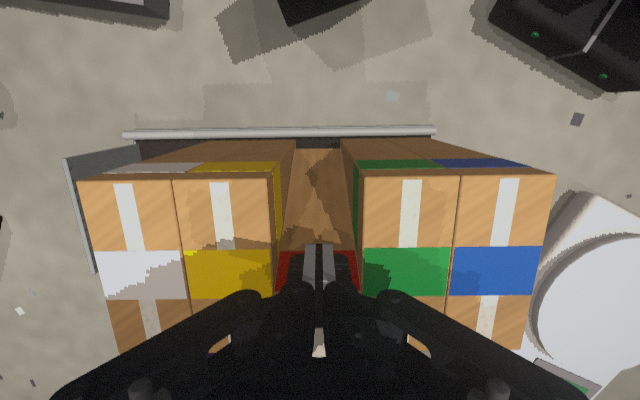

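{"method": "send_rows", "body": {"motion": "-0.45 -0.1 0.1 0 0 0 1;-0.35 -0.08 0.1 0 0 0 1;0 0 0 0 0 0 1;0 0 0 0 0 0 1"}}

```text
t: 9.62
eef_pos: [0.6214, 0.1126, 0.1882]
tool_rot: [-0.002, 0.993, 0.118, 0.001]
contact_force: [1.4, 0.6, 2.0]
gripper_width: 0.001
```

```bash
python3 st.py; python3 rel.py; python3 shot.py h side; python3 -c "
import cv2
im=cv2.imread('pics/h_side.png');cv2.imwrite('pics/h_crop.png',cv2.resize(im[80:230,220:420],None,fx=4,fy=4,interpolation=2))"
```

```text
t 9.6167 p [0.6214 0.1126 0.1882] F [1.44 0.55 2.02] w 0.001 q [-0.    0.47 -0.37  1.69  0.19  1.01 -1.77]
x [0.972 0.234 0.003] yaw 13.54 z [ 0.002  0.004 -1.   ]
rel back edge mm -54.5 2.7 -1.8
```

View pics/h_crop.png

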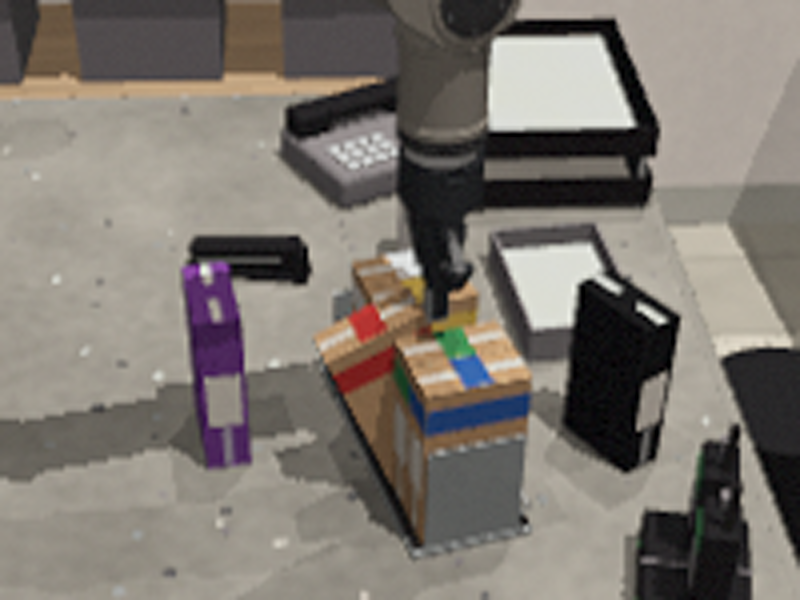

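Side view: red leans out about 0.39 rad (geometry from the contact agrees), neighbours standing. I'll withdraw the finger to the back and up and see if it stays.

{"method": "send_rows", "body": {"motion": "0.5 0.12 0 0 0 0 1;0.7 0.17 0.3 0 0 0 1;0.5 0.1 1.5 0 0 0 1;0 0 3 0 0 0 1;0 0 3 0 0 0 1;0 0 3 0 0 0 1;0 0 1 0 0 0 0;0 0 0 0 0 0 0"}}

```text
t: 10.33
eef_pos: [0.6375, 0.117, 0.3063]
tool_rot: [-0.002, 0.993, 0.119, -0.006]
contact_force: [0.4, 0.8, -0.4]
gripper_width: 0.273
```

```bash
python3 st.py; python3 rel.py; python3 shot.py i wrist side; python3 -c "
import cv2
im=cv2.imread('pics/i_side.png');cv2.imwrite('pics/i_crop.png',cv2.resize(im[80:230,220:420],None,fx=4,fy=4,interpolation=2))"
```

```text
t 10.3333 p [0.6375 0.117  0.3063] F [ 0.41  0.82 -0.45] w 0.273 q [-0.    0.41 -0.38  1.5   0.15  1.27 -1.73]
x [ 0.972  0.235 -0.011] yaw 13.62 z [-0.012  0.002 -1.   ]
rel back edge mm -37.8 3.4 116.3
```

View pics/i_crop.png

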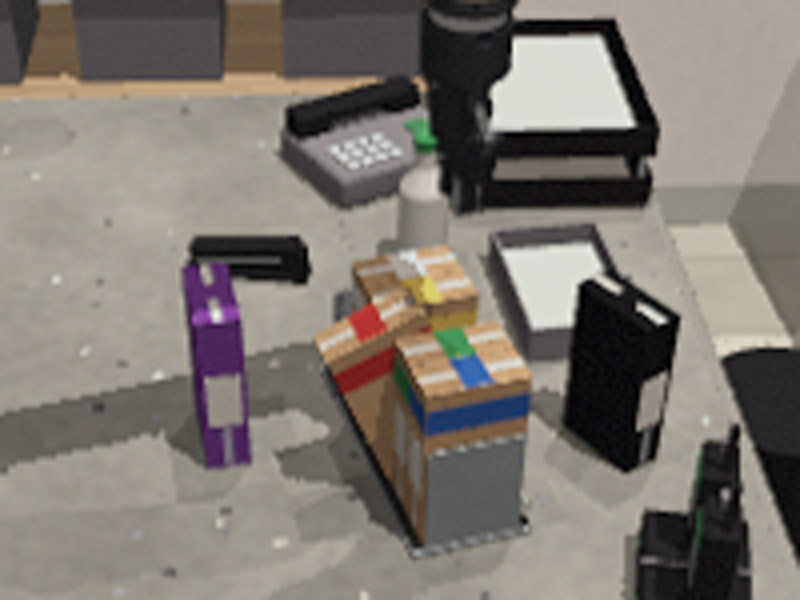

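View pics/i_wrist.png

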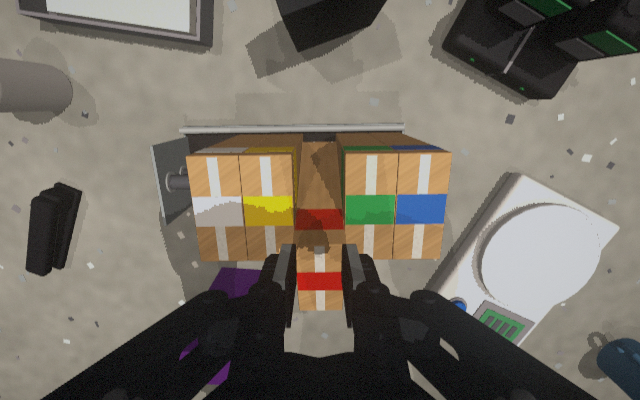

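Wrist view: red leans out by itself; its top back edge is at row ~247 (columns 297–343), front top edge at row ~311. Purple's corner shows at (262,270).

Run:
```python
from geo import *
T=wpose(); y=np.radians(13.5); ex=np.array([np.cos(y),np.sin(y),0]);ey=np.array([-ex[1],ex[0],0])
e0=np.array([.6750,.1226,0])-.1*ex
for n,p,z in [('backL',(297,248),.2145),('backR',(343,248),.2145),('frontL',(298,311),.1765),('frontR',(342,311),.1765),('seam y|r far',(294,152),.19),('seam g|r',(343,152),.19),('nbr front yl',(246,260),.19),('nbr front g',(395,258),.19)]:
    w=wonz(p,z,T); print(n,w.round(4),'rel',((w-e0)@ex*1e3).round(1),((w-e0)@ey*1e3).round(1))
# purple from top view corners
im=read_camera('top'); cv2.imwrite('pics/i_top.png',im[:,:,::-1])
for r in regions_of('carton_red_mid','top')[:5]:
    if 215<r['point'][0]<300: print(r['conf'],r['point'],cv2.boundingRect(r['region'].astype(np.uint8)))
f=lambda p:(np.array(p)+.5)/3.6-.5+np.array([200,150])
for p in [(96,377),(215,360),(220,408),(104,430)]:
    w=onz('top',f(p),.18);print('purple top corner',w.round(3),((w-e0)@ex*1e3).round(0),((w-e0)@ey*1e3).round(0))
w=onz('top',f((242,390)),0);print('low',w, ((w-e0)@ey*1e3).round(0))
```

```text
backL [0.5956 0.1243 0.2145] rel 23.1 20.2
backR [0.6046 0.0873 0.2145] rel 23.3 -17.9
frontL [0.5058 0.1062 0.1765] rel -68.4 23.6
frontR [0.5167 0.0619 0.1765] rel -68.1 -22.1
seam y|r far [0.6685 0.1447 0.19  ] rel 98.8 23.0
seam g|r [0.6781 0.1053 0.19  ] rel 99.0 -17.6
nbr front yl [0.5597 0.1667 0.19  ] rel -1.8 69.8
nbr front g [0.5947 0.033  0.19  ] rel 1.0 -68.4
0.7 [238.1, 259.0] (226, 250, 21, 19)
0.55 [260.4, 130.1] (239, 113, 39, 34)
purple top corner [0.426 0.228 0.18 ] -118.0 161.0
purple top corner [0.441 0.129 0.18 ] -126.0 61.0
purple top corner [0.401 0.125 0.18 ] -166.0 66.0
purple top corner [0.382 0.221 0.18 ] -162.0 164.0
low [0.40181635 0.12842517 0.        ] 69.0
```

{"method": "send_rows", "body": {"motion": "-2 -0.5 0 0.9 -3.7 0 0;-2.6 -0.7 0 1.1 -4.7 0 0;-2.6 -0.7 0 1.1 -4.7 0 0;-2.6 -0.7 -0.5 1.1 -4.7 0 0;-1.5 -0.4 -1.5 1.1 -4.6 0 0;0 0 -2 0 0 0 0;0 0 -1.5 0 0 0 0;0 0 0 0 0 0 0;0 0 0 0 0 0 0"}}

```text
t: 11.28
eef_pos: [0.5059, 0.0798, 0.2234]
tool_rot: [-0.023, 0.976, 0.116, 0.183]
contact_force: [0.6, 0.3, 0.9]
gripper_width: 1.0
```

```bash
cat > rel2.py <<'E'
from geo import *
T=wpose(); y=np.radians(13.5); ex=np.array([np.cos(y),np.sin(y),0]);ey=np.array([-ex[1],ex[0],0]);ez=np.array([0,0,1.])
e0=np.array([.6750,.1226,0.01])-.1*ex+.0008*ey
th=.392; u=np.cos(th)*ex+np.sin(th)*ez; v=-np.sin(th)*ex+np.cos(th)*ez
r=T[:3,3]-e0; print('carton frame a,y,h mm',(r@u*1e3).round(1),(r@ey*1e3).round(1),(r@v*1e3).round(1))
g=e0+.025*u+.129*v; p=g+.1*v
print('to grasp cm',((g-T[:3,3])*100).round(2),'to pre cm',((p-T[:3,3])*100).round(2))
W=np.c_[u,-ey,-v]; print('turn deg',np.degrees(Ro.from_matrix(W@T[:3,:3].T).as_rotvec()).round(2))
E
python3 st.py; python3 rel2.py; python3 shot.py j wrist
```

```text
t 11.2833 p [0.5059 0.0798 0.2234] F [0.59 0.25 0.85] w 1.0 q [ 0.12  0.07 -0.43  2.19  0.09  0.52 -1.7 ]
x [0.906 0.218 0.362] yaw 13.55 z [ 0.351  0.088 -0.932]
carton frame a,y,h mm 12.7 -2.9 225.6
to grasp cm [ 4.62  1.41 -8.46] to pre cm [0.91 0.52 0.78]
turn deg [ 0.11 -1.23 -0.13]
```

View pics/j_wrist.png

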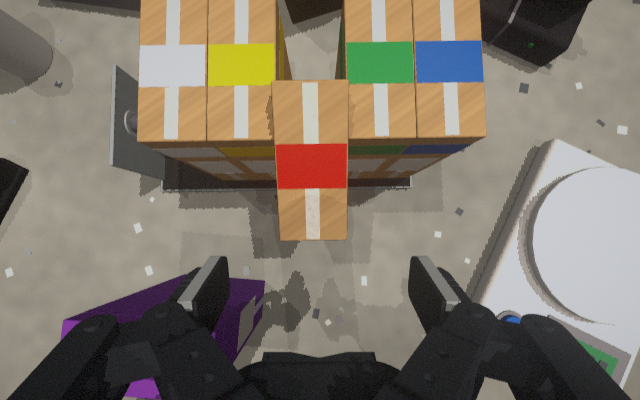

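Wrist view: the leaning carton (312 px centre) is between the open jaws (319 centre), a few mm to the left and ahead. Purple is at lower left, outside the path. I'll correct and go in along the carton's axis.

{"method": "send_rows", "body": {"motion": "0.5 0.3 0.4 0.1 -0.7 0 0;0.4 0.3 0.3 0 -0.5 0 0;0 0 0 0 0 0 0;0.5 0.12 -1.2 0 0 0 0;0.6 0.15 -1.5 0 0 0 0;0.6 0.15 -1.5 0 0 0 0;0 0 0 0 0 0 0;0 0 0 0 0 0 0"}}

```text
t: 12.0
eef_pos: [0.5422, 0.0948, 0.1956]
tool_rot: [-0.025, 0.972, 0.117, 0.201]
contact_force: [0.5, 0.1, 0.1]
gripper_width: 1.002
```

```bash
python3 rel2.py; python3 shot.py k wrist
```

```text
carton frame a,y,h mm 37.9 3.2 185.1
to grasp cm [ 1.   -0.08 -5.68] to pre cm [-2.72 -0.98  3.56]
turn deg [-0.28  0.84 -0.21]
```

View pics/k_wrist.png

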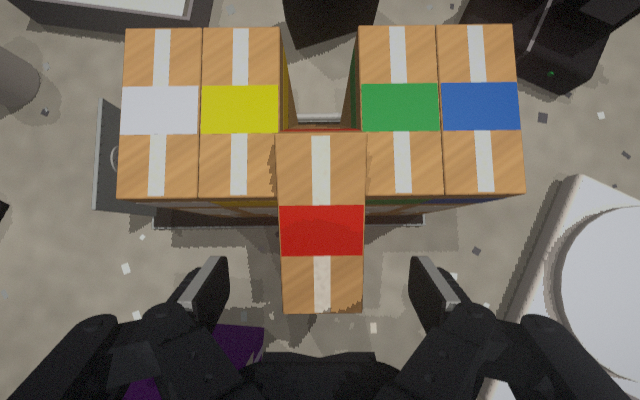

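{"method": "send_rows", "body": {"motion": "-0.55 -0.13 -0.23 -0.2 0.6 0 0;-0.5 -0.12 -0.2 0 0 0 0;0 0 0 0 0 0 0;0.3 0.07 -0.9 0 0 0 0;0.4 0.1 -1.1 0 0 0 0;0.3 0.07 -0.9 0 0 0 0;0 0 0 0 0 0 0;0 0 0 0 0 0 0"}}

```text
t: 12.72
eef_pos: [0.5417, 0.0938, 0.1672]
tool_rot: [-0.023, 0.973, 0.116, 0.199]
contact_force: [-0.6, -0.4, 0.3]
gripper_width: 1.0
```

```bash
python3 rel2.py; python3 shot.py l wrist
```

```text
carton frame a,y,h mm 26.5 2.4 159.2
to grasp cm [ 1.04  0.01 -2.85] to pre cm [-2.67 -0.88  6.4 ]
turn deg [-0.06  0.68 -0.12]
```

View pics/l_wrist.png

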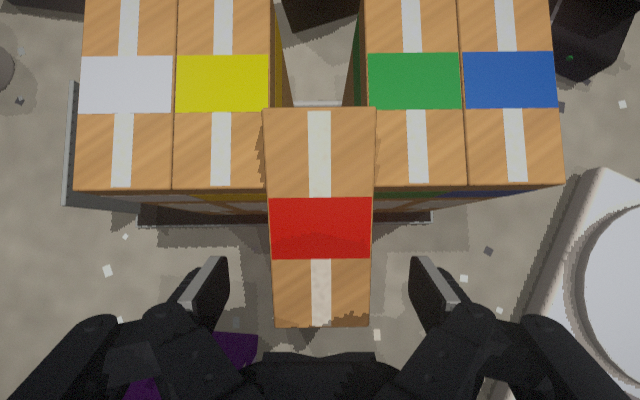

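{"method": "send_rows", "body": {"motion": "0.3 0.07 -0.9 0 0.5 0 0;0.4 0.08 -1.0 0 0 0 0;0.2 0.03 -0.6 0 0 0 0;0 0 0 0 0 0 0;0 0 0 0 0 0 0"}}

```text
t: 13.18
eef_pos: [0.5523, 0.0955, 0.143]
tool_rot: [-0.023, 0.973, 0.116, 0.196]
contact_force: [-0.3, -0.3, 0.5]
gripper_width: 0.999
```

```bash
python3 rel2.py; python3 shot.py m wrist
```

```text
carton frame a,y,h mm 27.1 1.5 132.8
to grasp cm [-0.02 -0.16 -0.43] to pre cm [-3.73 -1.05  8.81]
turn deg [-0.08  0.34 -0.06]
```

View pics/m_wrist.png

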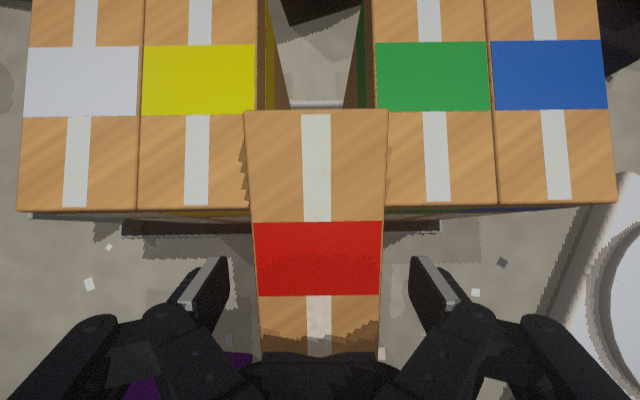

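Jaws straddle the front end, centred, clear of the neighbours. Close.

{"method": "send_rows", "body": {"motion": "0 0 0 0 0 0 0.8;0 0 0 0 0 0 0.8;0 0 0 0 0 0 0.8;0 0 0 0 0 0 0.8;0 0 0 0 0 0 0.8;0 0 0 0 0 0 0.8;0 0 0 0 0 0 0.8;0 0 0 0 0 0 0.8", "newtons": 28}}

```text
t: 13.9
eef_pos: [0.5524, 0.0955, 0.1442]
tool_rot: [-0.023, 0.973, 0.116, 0.197]
contact_force: [0.4, 0.0, -0.6]
gripper_width: 0.521
```

```bash
python3 st.py;python3 rel2.py; python3 shot.py n wrist
```

```text
t 13.9 p [0.5524 0.0955 0.1442] F [ 0.35  0.05 -0.62] w 0.521 q [-0.01  0.26 -0.32  2.2   0.37  0.31 -1.97]
x [0.895 0.216 0.389] yaw 13.58 z [ 0.378  0.091 -0.921]
carton frame a,y,h mm 27.7 1.5 133.8
to grasp cm [-0.03 -0.16 -0.54] to pre cm [-3.74 -1.05  8.7 ]
turn deg [-0.09  0.42 -0.08]
```

View pics/n_wrist.png

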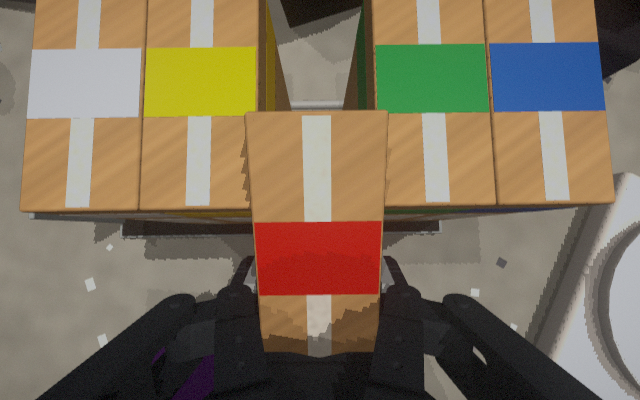

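Gripped (opening 44 mm). Draw out slowly with a slight lift.

{"method": "send_rows", "body": {"motion": "-0.4 -0.1 0.2 0 0 0 0.8;-0.6 -0.14 0.2 0 0 0 0.8;-0.7 -0.17 0.2 0 0 0 0.8;-0.7 -0.17 0.2 0 0 0 0.8;-0.7 -0.17 0.2 0 0 0 0.8;-0.7 -0.17 0.2 0 0 0 0.8;0 0 0 0 0 0 0.8"}}

```text
t: 14.53
eef_pos: [0.5105, 0.0849, 0.1573]
tool_rot: [-0.023, 0.973, 0.115, 0.197]
contact_force: [1.4, 1.0, -2.7]
gripper_width: 0.523
```

```bash
python3 st.py;python3 rel2.py; python3 shot.py o wrist side; python3 -c "
import cv2
im=cv2.imread('pics/o_side.png');cv2.imwrite('pics/o_crop.png',cv2.resize(im[80:230,220:420],None,fx=4,fy=4,interpolation=2))"
```

```text
t 14.5333 p [0.5105 0.0849 0.1573] F [ 1.4   1.   -2.72] w 0.523 q [ 0.04  0.18 -0.37  2.27  0.31  0.32 -1.92]
x [0.895 0.215 0.39 ] yaw 13.52 z [ 0.379  0.091 -0.921]
carton frame a,y,h mm -7.2 1.0 162.4
to grasp cm [ 4.16  0.9  -1.85] to pre cm [0.44 0.01 7.39]
turn deg [-0.11  0.46 -0.02]
```

View pics/o_wrist.png

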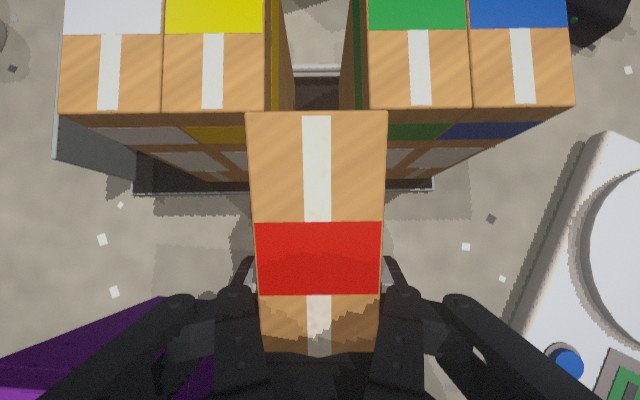

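View pics/o_crop.png

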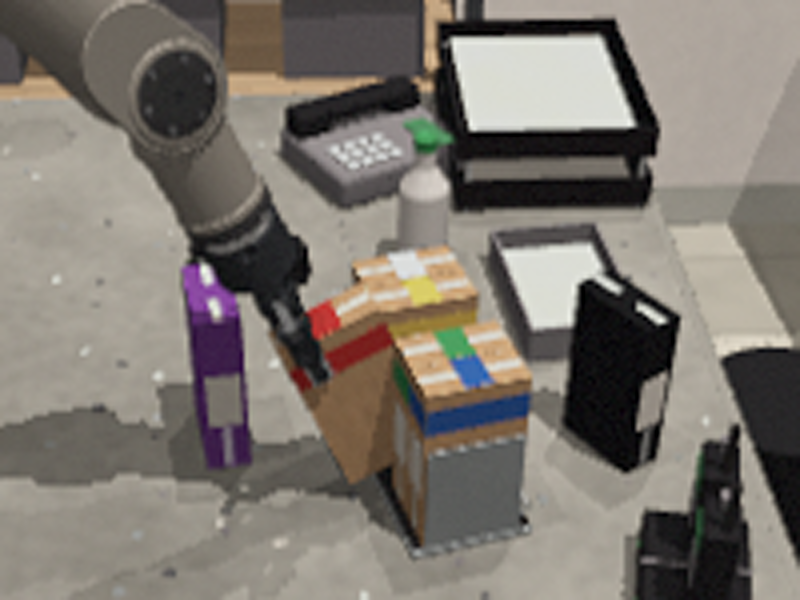

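Carton is drawn 4 cm, neighbours standing, row still open. I'll continue drawing while turning it upright and lifting a little.

{"method": "send_rows", "body": {"motion": "-0.7 -0.17 0.3 -0.4 1.6 0 0.8;-0.8 -0.19 0.4 -0.8 3.2 0 0.8;-0.8 -0.19 0.4 -0.8 3.2 0 0.8;-0.8 -0.19 0.4 -0.8 3.2 0 0.8;-0.8 -0.19 0.4 -0.8 3.2 0 0.8;-0.7 -0.17 0.4 -0.8 3.2 0 0.8;0 0 0.3 -0.6 2.5 0 0.8;0 0 0 0 0 0 0.8;0 0 0 0 0 0 0.8"}}

```text
t: 15.38
eef_pos: [0.4617, 0.0739, 0.1837]
tool_rot: [-0.001, 0.993, 0.119, 0.01]
contact_force: [-0.0, -1.2, -3.0]
gripper_width: 0.522
```

```bash
python3 st.py;python3 rel2.py; python3 shot.py p wrist side; python3 -c "
import cv2
im=cv2.imread('pics/p_side.png');cv2.imwrite('pics/p_crop.png',cv2.resize(im[80:230,220:420],None,fx=4,fy=4,interpolation=2))"
```

```text
t 15.3833 p [0.4617 0.0739 0.1837] F [-0.05 -1.18 -3.01] w 0.522 q [ 0.1   0.22 -0.44  2.07  0.12  0.86 -1.74]
x [0.972 0.236 0.019] yaw 13.65 z [ 0.019  0.004 -1.   ]
carton frame a,y,h mm -43.4 1.6 205.9
to grasp cm [ 9.04  2.   -4.49] to pre cm [5.32 1.11 4.75]
turn deg [  5.07 -20.74  -0.14]
```

View pics/p_wrist.png

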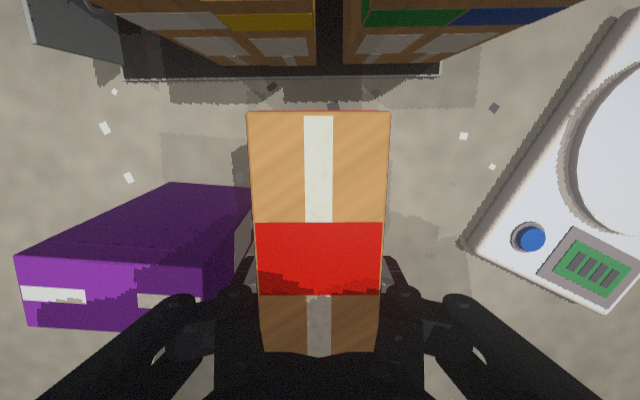

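View pics/p_crop.png

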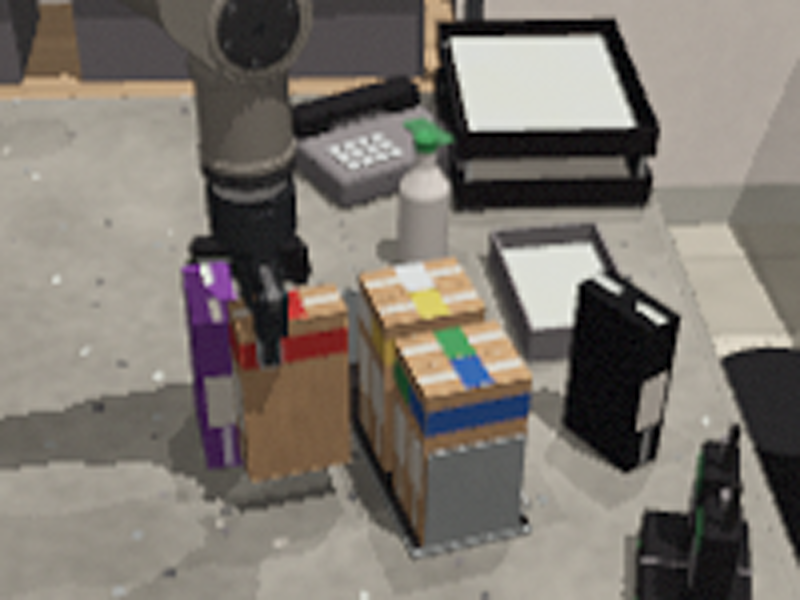

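Carton upright, clear of the rack. Four others standing. Lift and carry to the scale.

{"method": "send_rows", "body": {"motion": "0 0 0.8 0 1 0 0.8;0 0 1.6 0 0 0 0.8;0 0 2 0 0 0 0.8;0 0 2 0 0 0 0.8;0 -0.5 1.5 0 0 -0.5 0.8;0 -1.2 0.6 0 0 -1.2 0.8;0.2 -1.8 0 0 0 -1.8 0.8;0.4 -2 0 0 0 -2 0.8;0.6 -2 0 0 0 -2 0.8;0.8 -2 0 0 0 -2 0.8;0.8 -2 0 0 0 -2 0.8;0.8 -2 0 0 0 -2 0.8;0.8 -2 0 0 0 -2 0.8;0.8 -2 0 0 0 -2 0.8;0.8 -2 0 0 0 -2 0.8;0.8 -2 0 0 0 -2 0.8;0.6 -1.8 0 0 0 -1.8 0.8;0.5 -1.3 0 0 0 -1.3 0.8;0.3 -0.6 0 0 0 -0.6 0.8;0 0 0 0 0 0 0.8"}}

```text
t: 17.15
eef_pos: [0.5402, -0.2179, 0.2578]
tool_rot: [0.001, 0.992, -0.13, -0.006]
contact_force: [-0.1, -0.3, -3.9]
gripper_width: 0.528
```

```bash
python3 st.py; python3 shot.py q wrist side top
```

```text
t 17.15 p [ 0.5402 -0.2179  0.2578] F [-0.14 -0.33 -3.92] w 0.528 q [ 0.41  0.32 -0.17  1.73  0.06  1.11 -1.61]
x [ 0.966 -0.257 -0.012] yaw -14.92 z [-0.013  0.    -1.   ]
```

View pics/q_wrist.png

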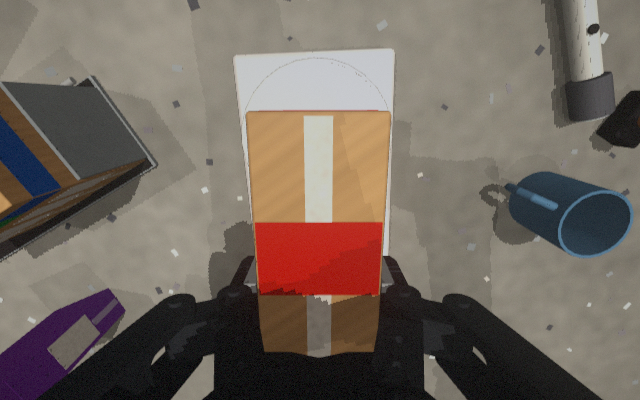

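View pics/q_side.png

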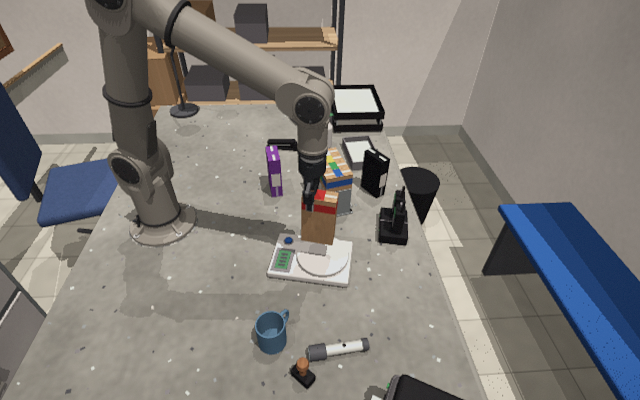

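Wrist view: the carton is held square and the platter arc's far point is at (315,58) with slab corners at (234,56) and (393,49). Cross-checking platter centre and carton offset.

Run:
```python
from geo import *
T=wpose()
a=wonz((234,56),.032,T);b=wonz((393,49),.032,T);d=a-b
print('slab far corners',a,b,np.linalg.norm(d),'yaw',np.degrees(np.arctan2(-d[0],d[1])))
y=np.radians(-12.3);sx=np.array([np.cos(y),np.sin(y),0])
far=wonz((315,58),.05,T);print('platter ctr',far-.085*sx)
for p in [(247,111),(391,111)]: print('carton back', wonz(p,T[2,3]+.047,T))
m=wonz((319,111),T[2,3]+.047,T)-T[:3,3]; print('back edge from tcp along tool x',m@T[:3,0]*1e3,m@T[:3,1]*1e3)
key=np.array([.4655,-.148]); c,s=np.cos(y),np.sin(y); print('from key',key+np.array([c*.127+s*.052,s*.127-c*.052]))
# platter circle in original top picture
im=cv2.imread('pics/a_top.png'); cv2.imwrite('pics/plat.png',cv2.resize(im[165:270,325:415],None,fx=6,fy=6,interpolation=2))
```

```text
slab far corners [ 0.68370352 -0.15824799  0.032     ] [ 0.64696318 -0.32692649  0.032     ] 0.1726333972504216 yaw -12.287832848604252
platter ctr [ 0.57439217 -0.22449631  0.05      ]
carton back [ 0.61804354 -0.21388024  0.30516123]
carton back [ 0.60733722 -0.25499412  0.30516123]
back edge from tcp along tool x 75.02622067849764 1.0154173150094463
from key [ 0.57850721 -0.22586123]
```

View pics/plat.png

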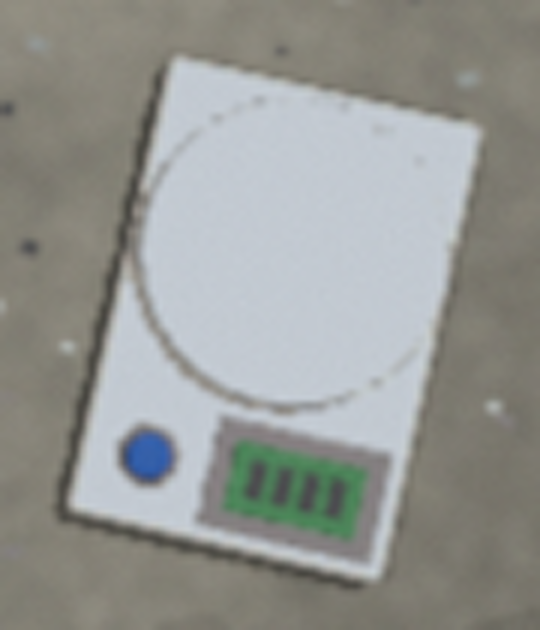

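{"method": "send_rows", "body": {"motion": "0.7 -0.05 0 0 -0.4 0 0.8;0.6 -0.05 0 0 -0.3 0 0.8;0 0 0 0 0 0 0.8;0 0 -0.8 0 0 0 0.8;0 0 -1.1 0 0 0 0.8;0 0 -1.1 0 0 0 0.8;0 0 -1 0 0 0 0.8;0 0 -0.7 0 0 0 0.8;0 0 0 0 0 0 0.8;0 0 0 0 0 0 0.8"}}

```text
t: 18.13
eef_pos: [0.553, -0.2087, 0.2053]
tool_rot: [-0.002, 0.992, -0.122, -0.001]
contact_force: [0.5, 1.0, -2.3]
gripper_width: 0.524
```

```bash
cat > pl.py <<'E'
from geo import *
T=wpose(); c=T[:3,3]+.024*T[:3,0]; print('carton ctr to platter cm',((np.array([.577,-.2255])-c[:2])*100).round(2),'bottom z',c[2]-.133)
E
python3 st.py; python3 pl.py; python3 shot.py r side; python3 -c "
import cv2
im=cv2.imread('pics/r_side.png');cv2.imwrite('pics/r_crop.png',cv2.resize(im[150:300,240:400],None,fx=4,fy=4,interpolation=2))"
```

```text
t 18.1333 p [ 0.553  -0.2087  0.2053] F [ 0.53  0.99 -2.26] w 0.524 q [ 0.39  0.37 -0.17  1.78  0.07  1.   -1.62]
x [ 0.97  -0.243 -0.002] yaw -14.07 z [-0.001  0.004 -1.   ]
carton ctr to platter cm [ 0.08 -1.09] bottom z 0.07221740722630557
```

View pics/r_crop.png

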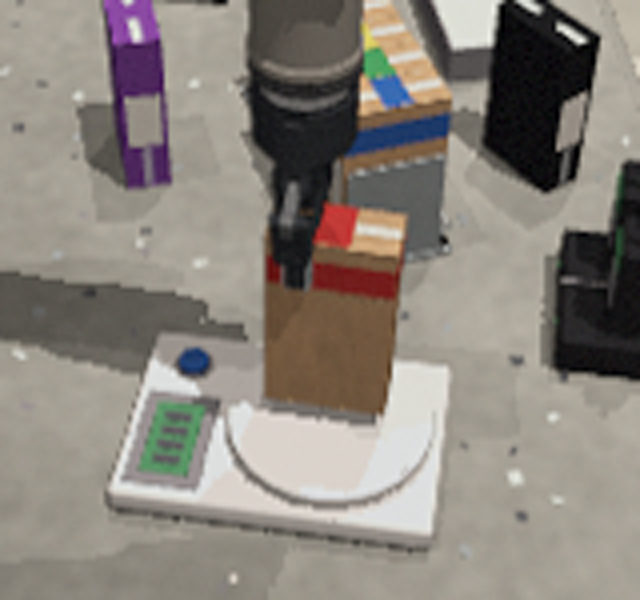

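{"method": "send_rows", "body": {"motion": "0.05 -0.5 0 0.2 0 0.2 0.8;0 -0.5 0 0 0 0 0.8;0 0 0 0 0 0 0.8;0 0 0 0 0 0 0.8"}}

```text
t: 18.52
eef_pos: [0.5543, -0.2207, 0.2067]
tool_rot: [-0.004, 0.993, -0.121, -0.0]
contact_force: [-0.3, -1.0, -3.3]
gripper_width: 0.521
```

```bash
python3 st.py; python3 pl.py
```

```text
t 18.5167 p [ 0.5543 -0.2207  0.2067] F [-0.33 -0.99 -3.26] w 0.521 q [ 0.41  0.38 -0.17  1.76  0.07  1.   -1.6 ]
x [ 0.971 -0.24  -0.001] yaw -13.89 z [ 0.001  0.007 -1.   ]
carton ctr to platter cm [-0.06  0.1 ] bottom z 0.07369458012296431
```

{"method": "send_rows", "body": {"motion": "0 0.05 -0.5 -0.4 0 0 0.8;0 -0.03 -0.5 0 0 0 0.8;0 -0.05 -0.4 0 0 0 0.8;0 -0.05 -0.3 0 0 0 0.8;0 0 0 0 0 0 0.8;0 0 0 0 0 0 0.8"}}

```text
t: 19.02
eef_pos: [0.5544, -0.2217, 0.1883]
tool_rot: [0.0, 0.993, -0.121, 0.001]
contact_force: [-0.1, 0.9, -2.7]
gripper_width: 0.522
```

```bash
python3 st.py; python3 pl.py
```

```text
t 19.0167 p [ 0.5544 -0.2217  0.1883] F [-0.06  0.86 -2.71] w 0.522 q [ 0.41  0.4  -0.17  1.78  0.08  0.96 -1.61]
x [ 0.971 -0.24   0.002] yaw -13.9 z [ 0.002 -0.001 -1.   ]
carton ctr to platter cm [-0.07  0.19] bottom z 0.05532754358510586
```

{"method": "send_rows", "body": {"motion": "-0.05 0.1 -0.2 0 0 0 0.8;0 0.05 -0.2 0 0 0 0.8;0 0 -0.15 0 0 0 0.8;0 0 0 0 0 0 0.8"}}

```text
t: 19.35
eef_pos: [0.5541, -0.2201, 0.1853]
tool_rot: [0.001, 0.993, -0.121, 0.001]
contact_force: [-0.8, -0.3, -3.1]
gripper_width: 0.528
```

```bash
python3 st.py; python3 pl.py
```

```text
t 19.35 p [ 0.5541 -0.2201  0.1853] F [-0.79 -0.29 -3.09] w 0.528 q [ 0.4   0.4  -0.17  1.79  0.08  0.96 -1.61]
x [ 0.971 -0.24   0.003] yaw -13.91 z [ 0.003 -0.002 -1.   ]
carton ctr to platter cm [-0.04  0.03] bottom z 0.05238331490927925
```

{"method": "send_rows", "body": {"motion": "0 0 -0.15 0 0 0 0.8;0 0 -0.15 0 0 0 0.8;0 0 -0.15 0 0 0 0.8"}}

```text
t: 19.6
eef_pos: [0.5546, -0.2201, 0.1845]
tool_rot: [0.001, 0.993, -0.121, 0.002]
contact_force: [-6.7, 1.7, 10.7]
gripper_width: 0.525
```

```bash
python3 st.py; python3 pl.py
```

```text
t 19.6 p [ 0.5546 -0.2201  0.1845] F [-6.7   1.71 10.71] w 0.525 q [ 0.4   0.4  -0.17  1.79  0.08  0.95 -1.61]
x [ 0.971 -0.241  0.005] yaw -13.92 z [ 0.005 -0.003 -1.   ]
carton ctr to platter cm [-0.09  0.03] bottom z 0.05164183573420272
```

Standing on the platter (+10.7 N). Relax and open.

{"method": "send_rows", "body": {"motion": "0 0 0.05 0 0 0 0.8;0 0 0 0 0 0 0.8;0 0 0 0 0 0 0.4;0 0 0 0 0 0 0.2;0 0 0 0 0 0 0;0 0 0 0 0 0 0;0 0 0 0 0 0 0;0 0 0 0 0 0 0"}}

```text
t: 20.27
eef_pos: [0.5565, -0.2202, 0.1857]
tool_rot: [0.001, 0.993, -0.121, 0.005]
contact_force: [-0.7, 0.6, -0.2]
gripper_width: 1.004
```

```bash
python3 st.py; python3 shot.py s wrist side; python3 -c "
import cv2
im=cv2.imread('pics/s_side.png');cv2.imwrite('pics/s_crop.png',cv2.resize(im[150:300,240:400],None,fx=4,fy=4,interpolation=2))"
```

```text
t 20.2667 p [ 0.5565 -0.2202  0.1857] F [-0.67  0.64 -0.19] w 1.004 q [ 0.4   0.4  -0.17  1.79  0.08  0.95 -1.61]
x [ 0.971 -0.24   0.009] yaw -13.9 z [ 0.009 -0.004 -1.   ]
```

View pics/s_crop.png

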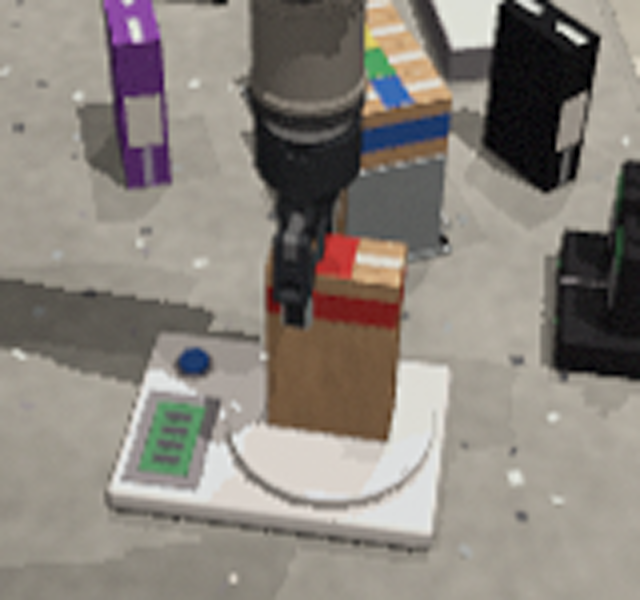

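View pics/s_wrist.png

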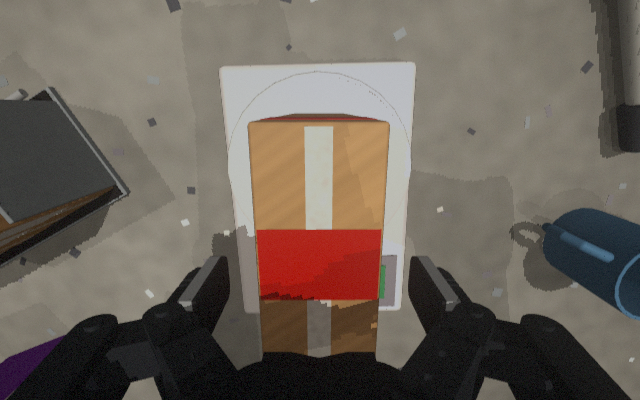

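Released and standing upright. Retreat straight up.

{"method": "send_rows", "body": {"motion": "0 0 0.6 0 0 0 0;0 0 1 0 0 0 0;0 0 1.5 0 0 0 0;0 0 2 0 0 0 0;0 0 3 0 0 0 0;0 0 3 0 0 0 0;0 0 2 0 0 0 0;-2 0 0 0 0 0 0;-3 0 0 0 0 0 0;-3 0 0 0 0 0 0;-2 0 0 0 0 0 0;0 0 0 0 0 0 0;0 0 0 0 0 0 0"}}

```text
t: 21.45
eef_pos: [0.453, -0.2188, 0.335]
tool_rot: [0.002, 0.993, -0.12, 0.01]
contact_force: [0.3, 0.0, -0.6]
gripper_width: 0.998
```

```bash
python3 st.py; python3 shot.py t wrist side top
```

```text
t 21.45 p [ 0.453  -0.2188  0.335 ] F [ 0.3   0.02 -0.64] w 0.998 q [ 0.48  0.1  -0.16  1.83  0.02  1.2  -1.5 ]
x [ 0.971 -0.238  0.02 ] yaw -13.79 z [ 0.019 -0.006 -1.   ]
```

View pics/t_wrist.png

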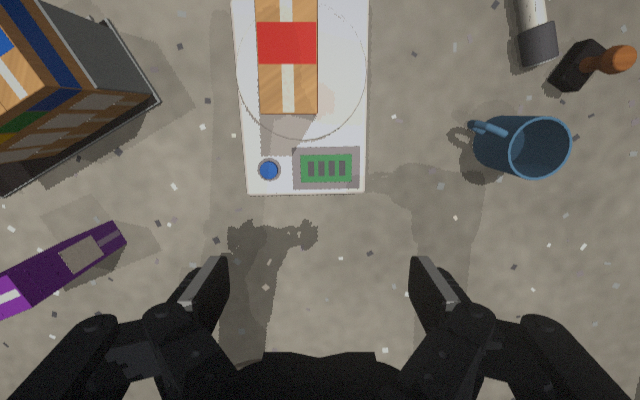

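View pics/t_side.png

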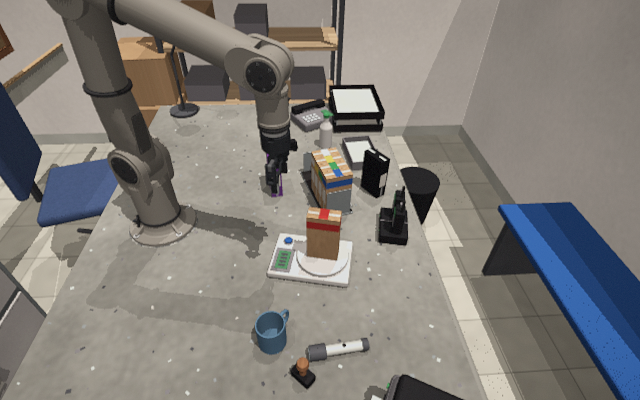

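View pics/t_top.png

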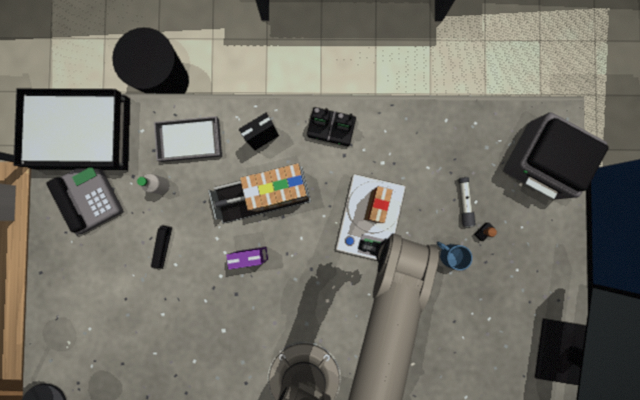

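Run:
```python
from geo import *
im=cv2.imread('pics/t_top.png')[:,:,::-1].astype(int)
r=(im[:,:,0]>140)&(im[:,:,1]<80)&(im[:,:,2]<80); r[:, :340]=0;r[:,420:]=0
ys,xs=np.nonzero(r[150:240]); c=(xs.mean(),ys.mean()+150); print(c,len(xs),onz('top',c,.23))
T=wpose(); im=read_camera('wrist').astype(int); r=(im[:,:,0]>140)&(im[:,:,1]<80)&(im[:,:,2]<80);r[120:]=0
ys,xs=np.nonzero(r); c=(xs.mean(),ys.mean()); print(c,len(xs),wonz(c,.23,T))
cv2.imwrite('pics/t_crop.png',cv2.resize(cv2.imread('pics/t_side.png')[140:295,260:380],None,fx=3.8,fy=3.8,interpolation=2))
```

```text
(np.float64(380.39516129032256), np.float64(203.9516129032258)) 124 [ 0.5790211  -0.22511539  0.23      ]
(np.float64(287.2771285475793), np.float64(43.88856427378965)) 2396 [ 0.57751662 -0.22621758  0.23      ]
```

View pics/t_crop.png

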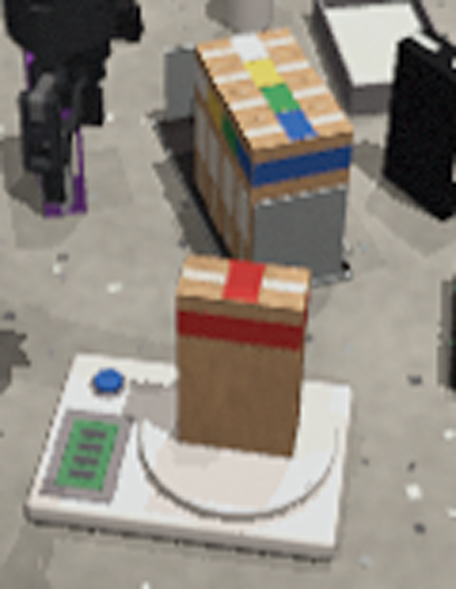

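The carton stands upright within about 2 mm of the platter centre. The four others stand in the closed-up row, and the robot is clear of everything.

```bash
python3 -c "
from station import *
print(hand_in())"
```

```text
the job is handed in; nothing more can be done
None
```

The red-banded carton is standing upright in the middle of the scale's platter, and the job is handed in at about 21.5 s, well inside the 72 s.

1. **Zero key:** I pressed it straight down with the shut fingers until it bottomed out. The tool read 20 N at the stop, then 2.6 N while I held it just off the stop.
2. **Tipping:** I pulled the carton forward by its top back edge to about 0.39 rad. It stayed leaning on its own and its neighbours did not move.
3. **Drawing and placing:** I gripped the front end with 28 N and drew it out while turning it upright. I lowered it onto the platter until the tool felt contact (about 11 N) before letting go.

**Last checks**
- **Centring:** the top and wrist cameras put the carton's top within about 2 mm of the platter centre.
- **Row:** the four other cartons stand in the rack, and the spring plate has closed the row up.
- **Other things:** the listed bystanders and the purple and black look-alikes look unmoved in the pictures; I did not measure them.
- **Robot:** it is clear of everything.

No check failed. My estimates of the platter centre differed by about 4 mm between views, so I aimed at a point among them. I had no direct reading of the key's travel, only the force and the tool height.

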